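# Put the saddle soaps away in their cases

## Task

Put every bar of saddle soap on the counter away in the hinged case of its own colour: open the case's lid, which has a white tab, lay the bar flat and square on the floor of the pocket, and press the lid fully shut again. When you finish, all three lids must be fully shut, also that of a case that has no soap, and the other things on the counter must be left where they stand.

Things in the scene. Friction and masses are not known exactly. Their poses are not given: they have to be found in the camera images.
- amber_soap: Loose bar of saddle soap, light amber with a darker amber patch on both faces, a firm block 90 x 55 x 30 mm (x, y, z), about 160 g. Origin: its centre (15 mm above its underside). It starts lying flat on the counter. May be absent. It belongs in the amber case, either face up.
- green_soap: Loose bar of saddle soap, light green with a darker green patch on both faces, a firm block 90 x 55 x 30 mm (x, y, z), about 160 g. Origin: its centre (15 mm above its underside). It starts lying flat on the counter. May be absent. It belongs in the green case, either face up.
- blue_soap: Loose bar of saddle soap, light blue with a darker blue patch on both faces, a firm block 90 x 55 x 30 mm (x, y, z), about 160 g. Origin: its centre (15 mm above its underside). It starts lying flat on the counter. May be absent. It belongs in the blue case, either face up.
- amber_pocket (a point): Centre of the pocket floor of the fixed amber case: 104 x 69 mm, floor 6 mm thick, rim 12 mm above this point, pocket 94 x 59 mm. x runs from the tab side to the hinge side, y along the row, z up. A seated soap's centre lies 15 mm above, its x along this x (either way round), its top 18 mm above the rim. Cases stand 110 mm apart on a 12 mm board, order varies.
- amber_hinge (a point): Middle of the amber lid's hinge line, at rim height: x +52, z +12 mm from the pocket point, same axes (they do not turn with the lid); the hinge line runs along y.
- amber_lid (a joint): Angle of the amber lid, rad: 0 shut, growing as its front lifts and swings back over the hinge, stop at 1.9; clear of the pocket from about 1.7. Starts ajar; friction (0.085 N m) holds it where it is left. Hollow cover, 90 g, 108 (x) x 69 mm, 24 mm high above the rim when shut, reaching 4 mm beyond the case's front.
- amber_tab (a point): Grip point on the white upright tab on the amber lid, swinging and turning with it. Lid shut, it lies at x -90, z +48 mm from the hinge point. The tab is 12 mm thick (y), 22 mm long (x), 34 mm tall; this point is mid-thickness, 24 mm above the lid's top, 10 mm below the tab's end.
- green_pocket (a point): Centre of the pocket floor of the fixed green case: 104 x 69 mm, floor 6 mm thick, rim 12 mm above this point, pocket 94 x 59 mm. x runs from the tab side to the hinge side, y along the row, z up. A seated soap's centre lies 15 mm above, its x along this x (either way round), its top 18 mm above the rim. Cases stand 110 mm apart on a 12 mm board, order varies.
- green_hinge (a point): Middle of the green lid's hinge line, at rim height: x +52, z +12 mm from the pocket point, same axes (they do not turn with the lid); the hinge line runs along y.
- green_lid (a joint): Angle of the green lid, rad: 0 shut, growing as its front lifts and swings back over the hinge, stop at 1.9; clear of the pocket from about 1.7. Starts ajar; friction (0.085 N m) holds it where it is left. Hollow cover, 90 g, 108 (x) x 69 mm, 24 mm high above the rim when shut, reaching 4 mm beyond the case's front.
- green_tab (a point): Grip point on the white upright tab on the green lid, swinging and turning with it. Lid shut, it lies at x -90, z +48 mm from the hinge point. The tab is 12 mm thick (y), 22 mm long (x), 34 mm tall; this point is mid-thickness, 24 mm above the lid's top, 10 mm below the tab's end.
- blue_pocket (a point): Centre of the pocket floor of the fixed blue case: 104 x 69 mm, floor 6 mm thick, rim 12 mm above this point, pocket 94 x 59 mm. x runs from the tab side to the hinge side, y along the row, z up. A seated soap's centre lies 15 mm above, its x along this x (either way round), its top 18 mm above the rim. Cases stand 110 mm apart on a 12 mm board, order varies.
- blue_hinge (a point): Middle of the blue lid's hinge line, at rim height: x +52, z +12 mm from the pocket point, same axes (they do not turn with the lid); the hinge line runs along y.
- blue_lid (a joint): Angle of the blue lid, rad: 0 shut, growing as its front lifts and swings back over the hinge, stop at 1.9; clear of the pocket from about 1.7. Starts ajar; friction (0.085 N m) holds it where it is left. Hollow cover, 90 g, 108 (x) x 69 mm, 24 mm high above the rim when shut, reaching 4 mm beyond the case's front.
- blue_tab (a point): Grip point on the white upright tab on the blue lid, swinging and turning with it. Lid shut, it lies at x -90, z +48 mm from the hinge point. The tab is 12 mm thick (y), 22 mm long (x), 34 mm tall; this point is mid-thickness, 24 mm above the lid's top, 10 mm below the tab's end.
- jar: Bystander: tall glass treat jar with a steel lid, 110 mm across, 220 mm high. Origin: centre of its underside.
- bowl: Bystander: pink plastic feeding bowl, 130 mm across, 55 mm high. Origin: centre of its underside.
- toy: Bystander: yellow hard plastic dog toy, about 66 mm across, flat foot. Origin: centre of its underside.
- brush: Bystander: black rubber curry brush 120 x 85 x 34 mm. Origin: centre of its underside.
- opener: Bystander: chrome bottle opener lying flat, about 130 mm long (x), 42 mm wide, 6 mm thick. Origin: on its underside, near its middle.
- conditioner: Bystander: brown leather-conditioner bottle 64 mm across, 170 mm high. Origin: centre of its underside.
- polish: Bystander: brass-coloured polish tin 76 mm across, 45 mm high. Origin: centre of its underside.
There are look-alikes about, which are no part of the job. What is meant by the green_soap is not pink, and is the smaller of those in its own colour.

How it is judged:
At the end, for the whole second after the job is handed in: Each soap that is present lies at rest in the pocket of its colour: centred within 4 mm, on the pocket floor within 2 mm, tilt under 0.05 rad, square within 0.08 rad; all three lids read under 0.04 rad (horizontal distance between amber_soap and amber_pocket below 0.004 m and z of amber_soap in the frame of amber_pocket between 0.012 and 0.017 m and angle between the z axis of amber_soap and the z axis of amber_pocket, either way round below 0.05 rad and angle between the x axis of amber_soap and the x axis of amber_pocket, either way round below 0.08 rad and linear speed of each of amber_soap, green_soap, blue_soap below 0.01 m/s and value of joint each of amber_lid, green_lid, blue_lid below 0.04 rad and horizontal distance between green_soap and green_pocket below 0.004 m and z of green_soap in the frame of green_pocket between 0.012 and 0.017 m and angle between the z axis of green_soap and the z axis of green_pocket, either way round below 0.05 rad and angle between the x axis of green_soap and the x axis of green_pocket, either way round below 0.08 rad and horizontal distance between blue_soap and blue_pocket below 0.004 m and z of blue_soap in the frame of blue_pocket between 0.012 and 0.017 m and angle between the z axis of blue_soap and the z axis of blue_pocket, either way round below 0.05 rad and angle between the x axis of blue_soap and the x axis of blue_pocket, either way round below 0.08 rad); the robot touches nothing.
It fails at once if a bystander (jar, bowl, toy, brush, opener, conditioner, polish) is moved more than 60 mm or tipped over (distance of any of jar, bowl, toy, brush, opener, conditioner, polish from where it was at the start of the episode above 0.06 m or angle between any of jar, bowl, toy, brush, opener, conditioner, polish's own z axis and vertical above 0.6 rad).
Of amber_soap, green_soap, blue_soap only 2 to 3 are there at a start; the rules pass over those that are not, and their reading is None.
At some moment in a run one of amber_soap, green_soap, blue_soap may be knocked a few centimetres aside while the robot is not near it.
Once in a run the grip may slacken for a moment while it holds something.
It also fails if it takes over 210 s, if anything falls off the work surface, if the arm or the gripper's body presses on something with over 40 N, if the wrist force passes 120 N, or if a joint passes its speed limit or range.

## Robot

A 7-joint arm with a two-finger parallel gripper is mounted at the origin on the work surface. World frame = base frame: x ahead of the robot, y to its left, z up, the work surface at z = 0. Lengths are in m, angles in rad, forces in N, time in s.
With the tool pointing down it reaches from about 0.4 to 0.875 m from the base axis. Payload 19.3 kg.
Tool frame: the origin (TCP) lies midway between the tips of the shut fingers; the grasp point (between the pads) lies 19 mm behind it; z points along the fingers, y is the line along which they close (so a half turn about z gives the same grasp; the last joint's range is limited). The gripper opens to 85 mm and grips with 20 to 120 N. Pads are 22 mm wide; open, the fingers measure 114 mm over their backs; the gripper's body (76 mm by 85 mm) begins 54 mm behind the grasp point. The pads swing forward as they close: fully open they stand 13 mm farther back than shut.
Start: joints at [-1.211, 0.521, -0.036, 1.599, 0.021, 1.021, -0.113], TCP at [0.26, 0.568, 0.231] pointing down, gripper open.
Joint ranges: [-2.91, 2.91], [-0.3, 2.13], [-1.5, 1.42], [0.17, 2.43], [-1.26, 4.41], [0.16, 1.93], [-2.52, 2.52]. Speed limits (rad/s): [1.89, 1.89, 2.39, 2.39, 3.01, 3.01, 3.01].

## Interface

Orientations are given as [roll, pitch, yaw] about the fixed x, y, z axes, in that order (R = Rz(yaw) Ry(pitch) Rx(roll)).
In Python, from workcell import bot gives the robot as it stands.
- The arm moves only by the tool move_arm, never from a script. Its argument "series" is a list of rows, each a list of 3 entries, a list of its own where there are three numbers: the shift along the tool's x, y, z in cm, then the turn, a rotation vector about the tool's x, y, z in rad, then the opening in per cent of the stroke, from 0 (shut) to 100 (fully open). A call has 1 to 20 rows; each row is the pose to reach, as a shift and turn from the pose commanded when the call began, along the tool's axes at that moment; what a row does not reach only later rows make up. A row lasts 1/12 s, in which the tool goes at most 41.7 mm and 7.16 degrees, less where a joint would pass 70% of its speed; a pose out of reach is approached as far as the arm can. A call with a gripper value outside its range is refused whole. The fingers move at their own pace and stop on an object; "squeeze" is the grip in N (left out, the last holds). Time passes only in rows, so rows that repeat a pose let the fingers close. It gives the time, the measured TCP pose, the force, the opening and the grip force at its end, in the units of the state.
- bot.observe(): the state, without advancing time (a new reading comes with each control period).
- bot.grab_frame(name): name is "scene" or "top" or "wrist"; returns (picture, depth): 400x640x3 uint8, red, green, blue; 400x640 float32, m along the optical axis (not along the pixel's ray), 0 where there is no reading.
- bot.camera_params(name): a dict with "fovy" (degrees; the focal length in pixels is half the picture's height over the tangent of half this angle, whatever the lens; pixels are square), "cx", "cy" (the principal point, pixels), "R" (3x3) and "t" (3): a world point X has camera coordinates R X + t; the wrist camera has in their place "tool_from_camera" (4x4, takes a point from camera to tool coordinates, whose origin is the TCP and whose axes are the flange's). Camera axes: x right, y down, z forward; pixel columns grow to the right and rows downward; lengths in m; the calibration is good to about 2 mm. A picture is of the moment at which its call begins: read the wrist's pose just before it. camera_params takes no time and is no camera call.
- bot.job_done(): hands the job in; it is judged then, once.
Trained networks look in the newest picture that a camera, given by its name, has taken for a name from the list of things; names that differ only in an ending like _2 or _b are one class to them, and where a whole thing is asked for, a point or a joint stands for the part that bears it (a point fixed in the world has none). Each returns a list of dicts, best first, with "conf" (0 to 1); they miss things now and then, are a little off and sometimes report something else, mostly with a low value. They report only what shows in the picture. A call takes as long as a camera call. They do not tell look-alikes from the thing itself.
- bot.find_in(camera, thing): "bbox" ([left, top, right, bottom] in pixels, round what is visible of it).
- bot.trace(camera, thing): "mask" (400x640 bool, what is visible of it) and "bbox" ([left, top, right, bottom] in pixels, round what is visible of it).
The state is a dict: "clock": time; "qpos": joint angles; "qd": joint speeds; "joint_efforts": joint torques, N m; "position": TCP position; "tool_rot": TCP orientation; "force": force on the tool from outside, world axes, zero at the start; "moment": the same for the moment, N m; "grip_width": finger opening in m; "finger_force": force on a finger pad.
Only numpy, scipy, OpenCV 4.12 (cv2) and the standard library are available. Lean on these libraries where they do the work, as an engineer would, in place of code of your own. Each camera call takes 0.05 s, during which the arm holds its last target. There are 200 camera calls.

## Working session

There is one attempt and no reset: what is moved stays moved. The work goes in short steps, Python scripts to look and compute and a tool call to move; the robot and the scene stay as the last step left them, time stands still between calls to the robot, and variables do not carry over. Pictures are saved under pics/ and viewed, at most 14 in all, crops included, and the job is handed in when it is done.

Besides the shell and the picture viewer there is one more tool, called after "Emit:" in YAML: its name, and indented under it one key for each argument. move_arm: Moves the arm, as the interface text tells. Its arguments: {"type":"object","properties":{"series":{"type":"array"},"squeeze":{"type":"number"}},"required":["series"]}

```bash
mkdir -p pics; ls; python3 - <<'E'
from workcell import bot
import cv2,numpy as np
s=bot.observe();print({k:np.round(v,3) for k,v in s.items()})
for n in ("scene","top"):
    p,d=bot.grab_frame(n);cv2.imwrite(f"pics/{n}1.png",p[:,:,::-1])
    np.save(f"{n}_d.npy",d);np.save(f"{n}_p.npy",p)
    c=bot.camera_params(n);print(n,{k:np.round(v,3).tolist() for k,v in c.items()})
print(bot.camera_params("wrist"))
E
```

```text
pics
{'clock': np.float64(0.0), 'qpos': array([-1.211,  0.522, -0.036,  1.6  ,  0.021,  1.021, -0.113]), 'qd': array([-0.   ,  0.001,  0.001,  0.002, -0.   ,  0.001, -0.001]), 'joint_efforts': array([-0.0000e+00, -9.2711e+01,  1.9800e+00, -3.6995e+01,  1.8000e-02,
        8.0000e-03,  0.0000e+00]), 'position': array([0.26 , 0.568, 0.231]), 'tool_rot': array([-3.14 ,  0.   ,  2.712]), 'force': array([-0.013, -0.135, -0.243]), 'moment': array([ 0.04 , -0.043,  0.036]), 'finger_force': np.float64(0.0), 'grip_width': np.float64(0.085)}
scene {'fovy': 54.816, 'cx': 318.476, 'cy': 202.848, 'R': [[-0.87, 0.492, -0.023], [0.269, 0.435, -0.859], [-0.413, -0.754, -0.511]], 't': [0.454, -0.016, 1.547]}
top {'fovy': 47.591, 'cx': 318.484, 'cy': 204.142, 'R': [[0.02, -1.0, 0.002], [-0.991, -0.021, -0.131], [0.131, 0.0, -0.991]], 't': [-0.106, 0.503, 1.383]}
{'fovy': 68.61572489576895, 'cx': 317.0928276906996, 'cy': 203.67043565005244, 'tool_from_camera': array([[-8.73459573e-04, -9.59497213e-01, -2.81716765e-01,
         7.23145184e-02],
       [ 9.99999403e-01, -6.52955437e-04, -8.76590106e-04,
         1.30897161e-03],
       [ 6.57137270e-04, -2.81717362e-01,  9.59497210e-01,
        -1.42472874e-01],
       [ 0.00000000e+00,  0.00000000e+00,  0.00000000e+00,
         1.00000000e+00]])}
```

View pics/scene1.png

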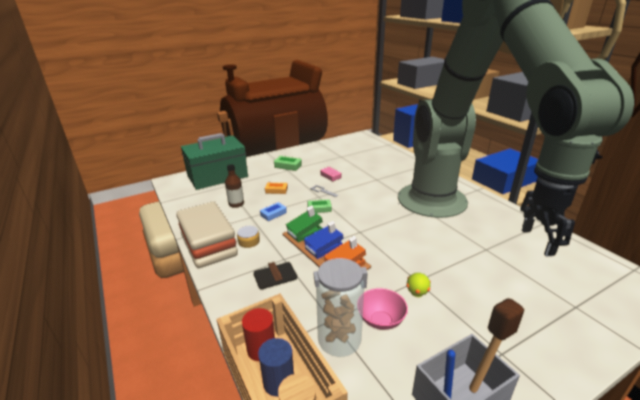

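View pics/top1.png

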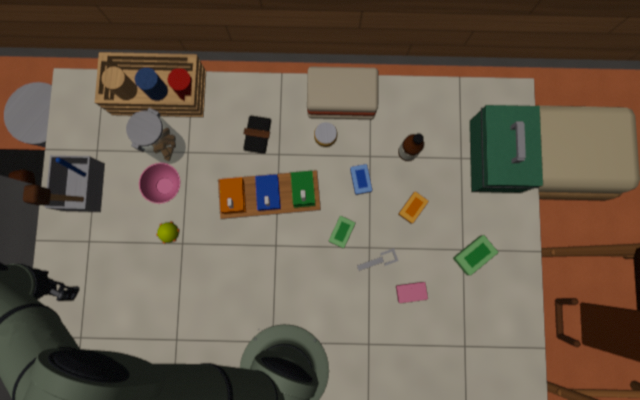

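Soap-like candidates in the top view:
- Blue bar at (361,179).
- Amber bar at (413,207).
- Small green bar at (342,231).
- Large green bar at (475,255), a look-alike.
- Pink block at (411,292), a look-alike.

The green_soap is the smaller green one, at (342,231). The cases are amber (231,195), blue (268,192) and green (302,188), with their tabs on the robot side. The opener is at (378,261).

```bash
cat > h.py <<'E'
from workcell import bot
import cv2,numpy as np
from scipy.spatial.transform import Rotation as Ro
def cam(n,s=None):
    c=bot.camera_params(n);f=200/np.tan(np.radians(c["fovy"]/2))
    if n=="wrist":
        s=s or bot.observe()
        T=np.eye(4);T[:3,:3]=Ro.from_euler("xyz",s["tool_rot"]).as_matrix();T[:3,3]=s["position"]
        M=np.linalg.inv(T@c["tool_from_camera"]);R,t=M[:3,:3],M[:3,3]
    else:R,t=np.array(c["R"]),np.array(c["t"])
    return f,c["cx"],c["cy"],R,t
def cloud(n,d,s=None):
    f,cx,cy,R,t=cam(n,s);v,u=np.mgrid[:400,:640]
    P=np.stack([(u-cx)/f*d,(v-cy)/f*d,d],-1)
    return (P-t)@R     # world points, 400x640x3
def px(n,X,s=None):
    f,cx,cy,R,t=cam(n,s);p=R@np.array(X)+t
    return p[0]/p[2]*f+cx,p[1]/p[2]*f+cy
def rect(P):           # centre, size, long-axis yaw (deg), median z of a patch
    (c,wh,a)=cv2.minAreaRect((P[:,:2]*1000).astype(np.float32))
    if wh[0]<wh[1]:wh=wh[::-1];a+=90
    return np.round(c,1),np.round(wh,1),round((a+90)%180-90,1),round(float(np.median(P[:,2]))*1000,1)
def look(n,name=None):
    s=bot.observe();p,d=bot.grab_frame(n)
    if name:cv2.imwrite(f"pics/{name}.png",p[:,:,::-1])
    return s,p,d,cloud(n,d,s)
E
python3 - <<'E'
from h import *
d=np.load("top_d.npy");p=np.load("top_p.npy");W=cloud("top",d)
for k in ("amber_soap","green_soap","blue_soap","amber_lid","green_lid","blue_lid","opener","toy","bowl","brush","polish","conditioner","jar"):
    for r in bot.trace("top",k):
        if r["conf"]<.3: continue
        P=W[r["mask"]&(d>0)]
        print(k,round(r["conf"],2),np.round(r["bbox"]),*rect(P),"zmax",round(P[:,2].max()*1e3) if len(P) else 0)
for k in ("amber_tab","green_tab","blue_tab"):
    for r in bot.find_in("top",k)[:1]: print(k,r["conf"],r["bbox"])
# heights over the case rows
for c in (232,268,303):
    print(c,[(v,*np.round(W[v,c]*1000).astype(int)) for v in range(170,220,4)])
E
```

```text
amber_soap 0.91 [400. 191. 430. 225.] [ 505.  -396.6] [99.7 57.5] -33.7 29.4 zmax 39
amber_soap 0.37 [244. 113. 270. 156.] [733.5 110.3] [127.   90.6] -6.8 25.8 zmax 40
green_soap 0.91 [332. 221. 354. 249.] [ 420.5 -168.8] [89.4 51.3] -22.6 29.9 zmax 39
green_soap 0.72 [452. 237. 497. 276.] [ 357.3 -592.5] [132.9  83.4] -51.4 38.9 zmax 49
green_soap 0.69 [292. 172. 316. 212.] [557.  -43.4] [124.7  71.3] 7.4 64.4 zmax 112
green_soap 0.56 [394. 282. 432. 306.] [ 239.4 -387.1] [91.6 55. ] -81.2 29.9 zmax 42
blue_soap 0.69 [350. 162. 371. 197.] [ 592.4 -229.9] [96.4 60.8] 12.1 29.4 zmax 38
amber_lid 0.74 [222. 175. 246. 216.] [531.4 180.4] [124.5  83.4] 6.5 61.7 zmax 106
amber_lid 0.66 [244. 113. 271. 156.] [734.1 107.5] [128.8  86.7] -6.8 25.9 zmax 40
green_lid 0.56 [290. 170. 314. 208.] [550.5 -43.7] [110.8  76.5] 5.1 64.6 zmax 112
opener 0.51 [357. 249. 396. 269.] [ 328.4 -284.9] [129.5  46. ] -62.9 5.0 zmax 16
toy 0.76 [158. 218. 181. 245.] [405.4 363.6] [64.4 63.2] -34.4 54.8 zmax 70
toy 0.62 [139. 164. 180. 204.] [558.3 398.3] [127.9 127. ] -4.7 21.7 zmax 62
toy 0.38 [293. 174. 316
[... 2034 characters left out ...]
61), np.int64(64), np.int64(2))]
303 [(170, np.int64(618), np.int64(-44), np.int64(4)), (174, np.int64(595), np.int64(-46), np.int64(58)), (178, np.int64(582), np.int64(-46), np.int64(56)), (182, np.int64(569), np.int64(-47), np.int64(62)), (186, np.int64(556), np.int64(-47), np.int64(64)), (190, np.int64(543), np.int64(-47), np.int64(68)), (194, np.int64(524), np.int64(-49), np.int64(109)), (198, np.int64(513), np.int64(-49), np.int64(101)), (202, np.int64(505), np.int64(-49), np.int64(74)), (206, np.int64(496), np.int64(-48), np.int64(52)), (210, np.int64(488), np.int64(-47), np.int64(11)), (214, np.int64(477), np.int64(-47), np.int64(-3)), (218, np.int64(464), np.int64(-47), np.int64(2))]
```

```bash
python3 - <<'E'
import cv2
p=cv2.imread("pics/top1.png")
cv2.imwrite("pics/crop1.png",cv2.resize(p[160:310,210:510],None,fx=2.6,fy=2.6,interpolation=cv2.INTER_CUBIC))
E
```

```text
(no output)
```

View pics/crop1.png

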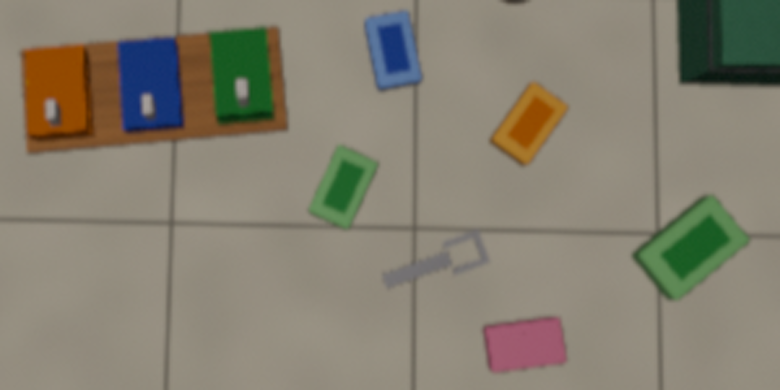

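Emit:
move_arm:
  series:
    - [[-12,-11,-8],[0,0,-0.15],100]
    - [[-41.1,-37,-10],[0,0,-0.53],100]
    - [[-41.1,-37,-10],[0,0,-0.53],100]
    - [[-41.1,-37,-10],[0,0,-0.53],100]
    - [[-41.1,-37,-10],[0,0,-0.53],100]
    - [[-41.1,-37,-10],[0,0,-0.53],100]
    - [[-41.1,-37,-10],[0,0,-0.53],100]
    - [[-41.1,-37,-10],[0,0,-0.53],100]
    - [[-41.1,-37,-10],[0,0,-0.53],100]
    - [[-41.1,-37,-10],[0,0,-0.53],100]
    - [[-41.1,-37,-10],[0,0,-0.53],100]
    - [[-41.1,-37,-10],[0,0,-0.53],100]
    - [[-41.1,-37,-10],[0,0,-0.53],100]
    - [[-41.1,-37,-10],[0,0,-0.53],100]
    - [[-41.1,-37,-10],[0,0,-0.53],100]
    - [[-41.1,-37,-10],[0,0,-0.53],100]
    - [[-41.1,-37,-10],[0,0,-0.53],100]
    - [[-41.1,-37,-10],[0,0,-0.53],100]
    - [[-41.1,-37,-10],[0,0,-0.53],100]
    - [[-41.1,-37,-10],[0,0,-0.53],100]

```text
clock: 2.57
position: [0.4796, 0.0612, 0.3313]
tool_rot: [3.142, -0.0, -3.04]
force: [0.1, -0.0, 0.0]
grip_width: 0.0853
finger_force: 0.0
```

```bash
python3 - <<'E'
from h import *
s,p,d,W=look("wrist","w1")
np.savez("w1.npz",p=p,d=d,W=W)
for k in ("amber_soap","green_soap","blue_soap","amber_lid","green_lid","blue_lid"):
    for r in bot.trace("wrist",k)[:2]:
        P=W[r["mask"]&(d>0)]
        print(k,round(r["conf"],2),np.round(r["bbox"]),*rect(P))
# white tabs: bright, unsaturated, above z 70mm
hsv=cv2.cvtColor(p,cv2.COLOR_RGB2HSV)
m=((hsv[...,1]<60)&(hsv[...,2]>120)&(W[...,2]>.06)&(W[...,2]<.13)&(abs(W[...,0]-.5)<.1)).astype(np.uint8)
n,l,st,_=cv2.connectedComponentsWithStats(m)
for i in range(1,n):
    if st[i,4]>30:
        P=W[l==i]; T=P[P[:,2]>P[:,2].max()-.006]
        print("tab",st[i],np.round(P.min(0)*1e3),np.round(P.max(0)*1e3),"top",np.round(T.mean(0)*1e3))
E
```

```text
amber_soap 0.84 [  0. 119.  58. 186.] [ 497.4 -397.8] [89.4 77.6] -35.1 29.6
amber_soap 0.44 [212. 166. 272. 243.] [559.5 -51.6] [123.2  98.8] 10.8 64.3
green_soap 0.84 [136.  76. 199. 149.] [ 424.8 -174.5] [100.9  69.4] -24.1 29.7
green_soap 0.52 [  0. 119.  62. 186.] [ 507.5 -405. ] [113.9  77.8] -34.8 29.6
blue_soap 0.66 [109. 186. 160. 246.] [ 597.1 -234.2] [98.1 78.1] 12.1 29.7
amber_lid 0.92 [363. 171. 417. 245.] [534.7 187. ] [128.6  88.6] 6.4 62.6
green_lid 0.64 [213. 175. 272. 247.] [555.8 -51.7] [115.7  89.8] 6.2 65.5
green_lid 0.45 [291. 172. 341. 243.] [551.1  66.3] [135.8  73. ] 6.2 60.3
blue_lid 0.6 [290. 170. 341. 241.] [538.   67.2] [112.   72.8] 4.2 60.3
blue_lid 0.2 [364. 173. 421. 243.] [534.5 188.7] [128.6  91.8] 6.4 62.7
tab [311 189  10  16 147] [497.  57.  61.] [530.  70. 100.] top [508.  64.  98.]
tab [226 190  14  22 195] [513. -63.  66.] [551. -38. 110.] top [526. -44. 106.]
tab [394 191  10  15 121] [488. 166.  99.] [509. 179. 105.] top [498. 172. 102.]
```

View pics/w1.png

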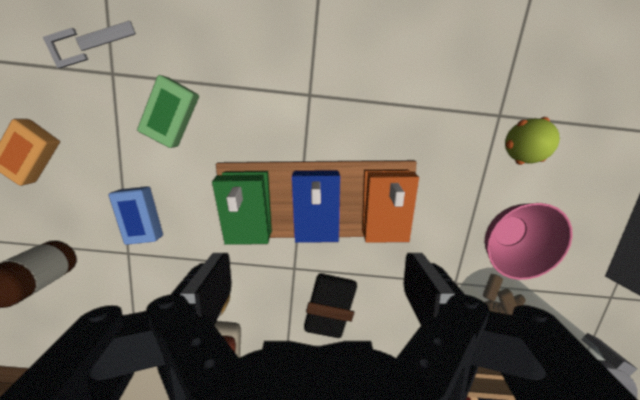

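The wrist view shows the board and tool nearly parallel. Green tab is at (234,200), blue (316,193) and amber (397,195). Green soap is at (167,111), blue (134,215) and amber (25,152), and the opener is clear of all of them.

```bash
python3 - <<'E'
from h import *
z=np.load("w1.npz");W,p,d=z["W"],z["p"],z["d"]
hsv=cv2.cvtColor(p,cv2.COLOR_RGB2HSV).astype(int)
reg=(abs(W[...,0]-.54)<.12)&(abs(W[...,1]-.06)<.22)
m=(reg&(W[...,2]>.007)&(W[...,2]<.018)&(hsv[...,0]>4)&(hsv[...,0]<20)&(hsv[...,1]>70)).astype(np.uint8)
m=cv2.morphologyEx(m,cv2.MORPH_OPEN,np.ones((2,2)))
P=W[m>0];print("board",*rect(P),len(P))
phi=np.radians(rect(P)[2]); phi=phi-np.pi/2*np.sign(phi) if abs(phi)>.8 else phi
phi=(phi+np.pi/4)%(np.pi/2)-np.pi/4;print("phi",phi)
R=np.array([[np.cos(phi),np.sin(phi)],[-np.sin(phi),np.cos(phi)]])  # world->case
Q=P[:,:2]@R.T*1e3;print("board case frame pct",np.percentile(Q,[0.5,2,50,98,99.5],axis=0).round(1).tolist())
B=(W[...,:2]@R.T)*1e3
for n,(a,b) in dict(green=(0,0),blue=(0,0),amber=(0,0)).items():
    h={"green":(40,80),"blue":(100,130),"amber":(3,14)}[n]
    mm=reg&(hsv[...,0]>=h[0])&(hsv[...,0]<=h[1])&(hsv[...,1]>150)&(W[...,2]>.045)&(W[...,2]<.085)
    if n=="amber":mm&=W[...,1]>.12
    q=B[mm];zz=W[mm][:,2]*1e3
    k=np.polyfit(q[:,0],zz,1)
    # keep points on the lid plane
    ok=abs(np.polyval(k,q[:,0])-zz)<2.5;k=np.polyfit(q[ok,0],zz[ok],1);q=q[ok];
    print(n,len(q),"x",np.percentile(q[:,0],[1,99]).round(1),"y",np.percentile(q[:,1],[1,50,99]).round(1),"slope",k[0].round(3),"z at far",np.polyval(k,np.percentile(q[:,0],99)).round(1))
E
```

```text
board [516.5  82.3] [298.5 214.5] -60.4 11.9 4804
phi 0.5166174585903216
board case frame pct [[382.5, -327.6], [392.7, -315.1], [488.7, -184.3], [577.5, -54.1], [586.6, -42.4]]
green 39 x [403.5 500.7] y [-344.8 -288.3 -259.4] slope -0.126 z at far 56.8
blue 2335 x [444.9 555. ] y [-250.7 -211.7 -167.7] slope -0.111 z at far 54.0
amber 1814 x [490.4 601.4] y [-148.8 -116.1  -74.2] slope -0.14 z at far 54.1
```

```bash
python3 - <<'E'
from h import *
z=np.load("w1.npz");W,p,d=z["W"],z["p"],z["d"]
hsv=cv2.cvtColor(p,cv2.COLOR_RGB2HSV).astype(int)
print("green px",hsv[220,250],"board px",hsv[200,280],W[200,280])
m=((W[...,2]>.007)&(W[...,2]<.018)&(hsv[...,0]>4)&(hsv[...,0]<20)&(hsv[...,1]>70)).astype(np.uint8)
n,l,st,_=cv2.connectedComponentsWithStats(m);i=1+np.argmax(st[1:,4]);print(st[i])
m=(l==i)
# near edge: first board row in each column
E=[W[np.flatnonzero(m[:,c])[0],c,:2] for c in range(222,412) if m[:,c].any()]
v=cv2.fitLine(np.array(E,np.float32),cv2.DIST_HUBER,0,.001,.001).ravel()
phi=np.arctan2(-v[0]*np.sign(v[1]),v[1]*np.sign(v[1]));print("phi",phi,"edge pt",v[2:])
R=np.array([[np.cos(phi),np.sin(phi)],[-np.sin(phi),np.cos(phi)]])
B=(W[...,:2]@R.T)*1e3
print("board x,y",np.percentile(B[m],[.5,2,98,99.5],axis=0).round(1).tolist())
for n,h,(c0,c1) in (("green",(40,85),(205,280)),("blue",(100,135),(285,345)),("amber",(3,14),(360,425))):
    mm=(hsv[...,0]>=h[0])&(hsv[...,0]<=h[1])&(hsv[...,1]>110)&(W[...,2]>.045)&(W[...,2]<.085);mm[:,:c0]=0;mm[:,c1:]=0;mm[:165]=0;mm[250:]=0
    q=B[mm];zz=W[mm][:,2]*1e3;k=np.polyfit(q[:,0],zz,1)
    for _ in range(3): ok=abs(np.polyval(k,q[:,0])-zz)<3;k=np.polyfit(q[ok,0],zz[ok],1)
    q=q[ok];print(n,len(q),"x",np.percentile(q[:,0],[1,99]).round(1),"y",np.percentile(q[:,1],[1,99]).round(1),"mid",np.percentile(q[:,1],[1,99]).mean().round(1),"slope",k[0].round(3),"z far",np.polyval(k,np.percentile(q[:,0],99)).round(1))
for t in ((508,64),(526,-44),(498,172)):print("tab",R@np.array(t))
E
```

```text
green px [ 63 147 106] board px [ 13 137 141] [0.54268466 0.00783149 0.01259433]
[ 216  160  201   78 4818]
phi 0.10985013 edge pt [0.4745447 0.0607558]
board x,y [[477.9, -147.9], [478.4, -136.2], [602.5, 150.1], [605.4, 162.2]]
green 2514 x [494.3 595.7] y [-134.4  -68. ] mid -101.2 slope -0.222 z far 54.3
blue 2753 x [490.5 595. ] y [-25.5  39.8] mid 7.1 slope -0.119 z far 53.9
amber 2730 x [492.  596.1] y [ 83.5 150.2] mid 116.8 slope -0.17 z far 53.8
tab [511.95432758   7.92254138]
tab [ 518.00586534 -101.39982092]
tab [513.85457015 116.36786902]
```

Emit:
move_arm:
  series:
    - [[-2.65,0,4],[0,0,-0.008],50]
    - [[-2.65,0,20],[0,0,-0.008],50]
    - [[-2.65,0,20],[0,0,-0.008],50]
    - [[-2.65,0,20],[0,0,-0.008],50]
    - [[-2.65,0,20],[0,0,-0.008],50]
    - [[-2.65,0,23],[0,0,-0.008],50]
    - [[-2.65,0,25.7],[0,0,-0.008],50]
    - [[-2.65,0,25.7],[0,0,-0.008],50]
    - [[-2.65,0,25.7],[0,0,-0.008],50]
    - [[-2.65,0,25.7],[0,0,-0.008],0]
    - [[-2.65,0,25.7],[0,0,-0.008],0]
    - [[-2.65,0,25.7],[0,0,-0.008],0]
    - [[-2.65,0,25.7],[0,0,-0.008],0]
    - [[-2.65,0,25.7],[0,0,-0.008],0]
    - [[-2.65,0,25.7],[0,0,-0.008],0]
  squeeze: 25

```text
clock: 4.17
position: [0.5071, 0.0621, 0.0758]
tool_rot: [-3.141, 0.002, -3.034]
force: [-0.8, -8.6, 3.7]
grip_width: 0.0113
finger_force: 31.3
```

```bash
python3 - <<'E'
import numpy as np
def arc(t0,ts,h=53):
    f=lambda t:np.array([-90*np.cos(t)+h*np.sin(t),90*np.sin(t)+h*np.cos(t)])
    return [(-np.round((f(t)-f(t0))[0]/10,2),-np.round((f(t)-f(t0))[1]/10,2)) for t in ts]
for n,t0 in (("blue",.119),("green",.222),("amber",.17)):
    print(n,[(float(a),float(b)) for a,b in arc(t0,np.linspace(t0+.1,1.84,12))])
E
```

```text
blue [(-0.67, -0.8), (-1.8, -1.84), (-3.07, -2.71), (-4.46, -3.38), (-5.92, -3.84), (-7.44, -4.08), (-8.98, -4.09), (-10.5, -3.88), (-11.98, -3.45), (-13.38, -2.8), (-14.66, -1.96), (-15.81, -0.94)]
green [(-0.75, -0.72), (-1.9, -1.59), (-3.16, -2.3), (-4.5, -2.82), (-5.9, -3.15), (-7.33, -3.29), (-8.77, -3.23), (-10.19, -2.97), (-11.56, -2.52), (-12.85, -1.88), (-14.04, -1.08), (-15.11, -0.11)]
amber [(-0.71, -0.76), (-1.86, -1.72), (-3.12, -2.5), (-4.49, -3.1), (-5.92, -3.49), (-7.4, -3.68), (-8.89, -3.66), (-10.36, -3.42), (-11.78, -2.98), (-13.13, -2.34), (-14.37, -1.51), (-15.48, -0.52)]
```

Emit:
move_arm:
  series:
    - [[-0.67,-0.1,-0.8],[0,0,0],0]
    - [[-1.8,-0.1,-1.84],[0,0,0],0]
    - [[-3.07,-0.1,-2.71],[0,0,0],0]
    - [[-4.46,-0.1,-3.38],[0,0,0],0]
    - [[-5.92,-0.1,-3.84],[0,0,0],0]
    - [[-7.44,-0.1,-4.08],[0,0,0],0]
    - [[-8.98,-0.1,-4.09],[0,0,0],0]
    - [[-10.5,-0.1,-3.88],[0,0,0],0]
    - [[-11.98,-0.1,-3.45],[0,0,0],0]
    - [[-13.38,-0.1,-2.8],[0,0,0],0]
    - [[-14.66,-0.1,-1.96],[0,0,0],0]
    - [[-15.81,-0.1,-0.94],[0,0,0],0]
    - [[-15.81,-0.1,-0.94],[0,0,0],0]
    - [[-15.81,-0.1,-0.94],[0,0,0],0]

```text
clock: 5.33
position: [0.6658, 0.0798, 0.0856]
tool_rot: [3.141, 0.005, -3.033]
force: [5.1, 2.6, 4.3]
grip_width: 0.0115
finger_force: 36.5
```

Emit:
move_arm:
  series:
    - [[0,0,0],[0,0,0],50]
    - [[0,0,0],[0,0,0],50]
    - [[0,0,0],[0,0,0],50]
    - [[0,0,-4],[0,0,0],50]
    - [[0,0,-8],[0,0,0],50]
    - [[1,-0.5,-9.5],[0,0,0],50]
    - [[15.4,-11,-9.5],[0,0,0],50]
    - [[15.4,-11,-9.5],[0,0,0],50]
    - [[15.4,-11,-9.5],[0,0,0],50]
    - [[15.4,-11,-9.5],[0,0,0],50]
    - [[15.4,-11,-9.5],[0,0,0],50]
    - [[15.4,-11,-9.5],[0,0,0],50]
    - [[15.4,-11,-4],[0,0,0],50]
    - [[15.4,-11,0.3],[0,0,0],50]
    - [[15.4,-11,0.3],[0,0,0],50]
    - [[15.4,-11,0.3],[0,0,0],0]
    - [[15.4,-11,0.3],[0,0,0],0]
    - [[15.4,-11,0.3],[0,0,0],0]
    - [[15.4,-11,0.3],[0,0,0],0]
    - [[15.4,-11,0.3],[0,0,0],0]

```text
clock: 7.0
position: [0.5232, -0.0469, 0.082]
tool_rot: [-3.141, 0.002, -3.033]
force: [2.5, -2.9, -3.5]
grip_width: 0.0114
finger_force: 30.1
```

Emit:
move_arm:
  series:
    - [[-0.75,0,-0.72],[0,0,0],0]
    - [[-1.9,0,-1.59],[0,0,0],0]
    - [[-3.16,0,-2.3],[0,0,0],0]
    - [[-4.5,0,-2.82],[0,0,0],0]
    - [[-5.9,0,-3.15],[0,0,0],0]
    - [[-7.33,0,-3.29],[0,0,0],0]
    - [[-8.77,0,-3.23],[0,0,0],0]
    - [[-10.19,0,-2.97],[0,0,0],0]
    - [[-11.56,0,-2.52],[0,0,0],0]
    - [[-12.85,0,-1.88],[0,0,0],0]
    - [[-14.04,0,-1.08],[0,0,0],0]
    - [[-15.11,0,-0.11],[0,0,0],0]
    - [[-15.11,0,-0.11],[0,0,0],0]
    - [[-15.11,0,-0.11],[0,0,0],0]
    - [[-15.11,0,-0.11],[0,0,0],50]
    - [[-15.11,0,-0.11],[0,0,0],50]
    - [[-15.11,0,-0.11],[0,0,0],50]
    - [[-15.11,0,-5],[0,0,0],50]
    - [[-15.11,0,-9.5],[0,0,0],50]
    - [[-15.11,0,-9.5],[0,0,0],50]

```text
clock: 8.67
position: [0.6745, -0.0307, 0.1819]
tool_rot: [-3.141, 0.007, -3.034]
force: [1.1, -0.2, 0.9]
grip_width: 0.0429
finger_force: 0.0
```

Emit:
move_arm:
  series:
    - [[1,0.5,0],[0,0,0],50]
    - [[15.4,22,0],[0,0,0],50]
    - [[15.4,22,0],[0,0,0],50]
    - [[15.4,22,0],[0,0,0],50]
    - [[15.4,22,0],[0,0,0],50]
    - [[15.4,22,0],[0,0,0],50]
    - [[15.4,22,0],[0,0,0],50]
    - [[15.4,22,0],[0,0,0],50]
    - [[15.4,22,0],[0,0,0],50]
    - [[15.4,22,4],[0,0,0],50]
    - [[15.4,22,8],[0,0,0],50]
    - [[15.4,22,10.3],[0,0,0],50]
    - [[15.4,22,10.3],[0,0,0],50]
    - [[15.4,22,10.3],[0,0,0],50]
    - [[15.4,22,10.3],[0,0,0],0]
    - [[15.4,22,10.3],[0,0,0],0]
    - [[15.4,22,10.3],[0,0,0],0]
    - [[15.4,22,10.3],[0,0,0],0]
    - [[15.4,22,10.3],[0,0,0],0]
    - [[15.4,22,10.3],[0,0,0],0]

```text
clock: 10.33
position: [0.4961, 0.1715, 0.0736]
tool_rot: [3.142, 0.001, -3.034]
force: [-2.0, -3.2, 5.9]
grip_width: 0.0117
finger_force: 31.6
```

Emit:
move_arm:
  series:
    - [[-0.71,0,-0.76],[0,0,0],0]
    - [[-1.86,0,-1.72],[0,0,0],0]
    - [[-3.12,0,-2.5],[0,0,0],0]
    - [[-4.49,0,-3.1],[0,0,0],0]
    - [[-5.92,0,-3.49],[0,0,0],0]
    - [[-7.4,0,-3.68],[0,0,0],0]
    - [[-8.89,0,-3.66],[0,0,0],0]
    - [[-10.36,0,-3.42],[0,0,0],0]
    - [[-11.78,0,-2.98],[0,0,0],0]
    - [[-13.13,0,-2.34],[0,0,0],0]
    - [[-14.37,0,-1.51],[0,0,0],0]
    - [[-15.48,0,-0.52],[0,0,0],0]
    - [[-15.48,0,-0.52],[0,0,0],0]
    - [[-15.48,0,-0.52],[0,0,0],0]
    - [[-15.48,0,-0.52],[0,0,0],50]
    - [[-15.48,0,-0.52],[0,0,0],50]
    - [[-15.48,0,-0.52],[0,0,0],50]
    - [[-15.48,0,-5],[0,0,0],50]
    - [[-15.48,0,-9],[0,0,0],50]
    - [[-15.48,0,-9.5],[0,0,0],50]

```text
clock: 12.0
position: [0.6519, 0.189, 0.1745]
tool_rot: [3.14, 0.007, -3.034]
force: [0.1, 0.6, 0.6]
grip_width: 0.0427
finger_force: 0.0
```

Emit:
move_arm:
  series:
    - [[10,-6,-8],[0,0,0],100]
    - [[25.7,-21,-22],[0,0,0],100]
    - [[25.7,-21,-22],[0,0,0],100]
    - [[25.7,-21,-22],[0,0,0],100]
    - [[25.7,-21,-22],[0,0,0],100]
    - [[25.7,-21,-22],[0,0,0],100]
    - [[25.7,-21,-22],[0,0,0],100]
    - [[25.7,-21,-22],[0,0,0],100]
    - [[25.7,-21,-22],[0,0,0],100]
    - [[25.7,-21,-22],[0,0,0],100]
    - [[25.7,-21,-22],[0,0,0],100]
    - [[25.7,-21,-22],[0,0,0],100]
    - [[25.7,-21,-22],[0,0,0],100]

```text
clock: 13.08
position: [0.4168, -0.0476, 0.3875]
tool_rot: [3.141, 0.0, -3.033]
force: [-0.6, 0.4, 0.7]
grip_width: 0.0852
finger_force: 0.0
```

```bash
python3 - <<'E'
from h import *
s,p,d,W=look("wrist","w2");np.savez("w2.npz",p=p,d=d,W=W,**{k:s[k] for k in("position","tool_rot")})
print(s["position"],s["tool_rot"])
for k in ("amber_soap","green_soap","blue_soap"):
    for r in bot.trace("wrist",k)[:2]:
        P=W[r["mask"]&(d>0)];P=P[(P[:,2]>.024)&(P[:,2]<.035)]  # top faces only
        if len(P)>50: print(k,round(r["conf"],2),np.round(r["bbox"]),*rect(P),"mean",np.round(P.mean(0)*1e3,1))
E
```

```text
[ 0.41683466 -0.04761005  0.38746073] [ 3.14137041e+00  1.50557129e-04 -3.03288815e+00]
amber_soap 0.92 [ 78. 167. 132. 224.] [ 520.  -418.4] [90.  54.1] -34.7 30.1 mean [ 518.3 -416.2   29.9]
amber_soap 0.6 [286. 264. 335. 327.] [623.8 -35.6] [63.8 13.8] 85.4 30.1 mean [623.8 -34.2  30.2]
green_soap 0.93 [ 75.   0. 150.  43.] [ 241.3 -382.9] [90.8 55.9] -80.6 29.9 mean [ 241.9 -381.1   29.8]
green_soap 0.85 [220. 127. 273. 187.] [ 422.5 -166.6] [89.6 55.4] -23.7 29.8 mean [ 421.1 -165.4   29.7]
blue_soap 0.97 [191. 218. 234. 263.] [ 585.6 -225.2] [79.4 54.7] 11.8 30.0 mean [ 577.9 -226.5   29.8]
```

View pics/w2.png

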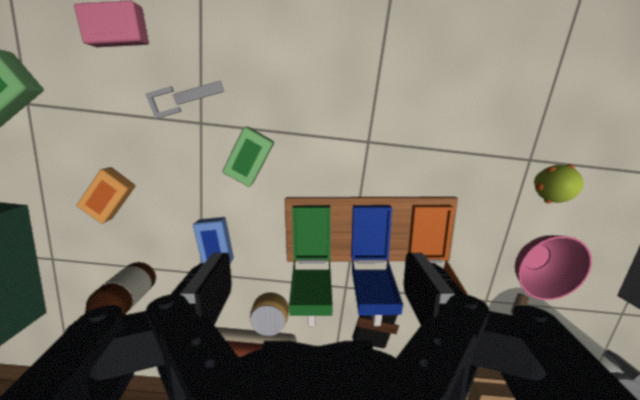

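The wrist view shows all three lids open and the pockets clear at green (311,232), blue (371,232) and amber (431,232). All three soaps are visible. Next I measure the pocket floors.

```bash
python3 - <<'E'
from h import *
z=np.load("w2.npz");W,p,d=z["W"],z["p"],z["d"]
phi=.110;R=np.array([[np.cos(phi),np.sin(phi)],[-np.sin(phi),np.cos(phi)]])
B=W[...,:2]@R.T*1e3
hsv=cv2.cvtColor(p,cv2.COLOR_RGB2HSV)
for n,c,y in (("green",312,-104),("blue",371,6.3),("amber",431,116.3)):
    m=(W[...,2]>.0155)&(W[...,2]<.0215)&(abs(B[...,1]-y)<45)&(abs(B[...,0]-541)<70)&(hsv[...,1]>120)
    m=cv2.morphologyEx(m.astype(np.uint8),cv2.MORPH_OPEN,np.ones((3,3)))>0
    q=B[m];lo,hi=np.percentile(q,[1,99],axis=0);ra=rect(W[m])
    rim=(W[...,2]>.027)&(W[...,2]<.033)&(abs(B[...,1]-y)<40)&(abs(B[...,0]-541)<60)
    l2,h2=np.percentile(B[rim],[2,98],axis=0) if rim.sum()>20 else (0,0)
    print(n,len(q),"floor",lo.round(1),hi.round(1),"mid",((lo+hi)/2).round(1),ra,"rim",l2,h2,rim.sum())
E
```

```text
green 1444 floor [ 499.8 -131.4] [590.  -73.5] mid [ 544.9 -102.4] (array([552.9, -42.3]), array([91.9, 58.4]), 6.6, 17.8) rim [ 490.60782461 -136.27945969] [597.54216738 -68.24866368] 550
blue 1390 floor [500.1 -19.7] [589.6  37.1] mid [544.8   8.7] (array([540.7,  68.5]), array([90.7, 57.8]), 6.4, 17.8) rim [490.60982371 -26.69222786] [597.97370461  41.77804341] 588
amber 1307 floor [500.3  93.3] [589.2 147.4] mid [544.7 120.3] (array([528.8, 179.5]), array([91.2, 56.5]), 6.0, 17.7) rim [490.68693613  83.04575748] [597.97191964 151.91819689] 508
```

Emit:
move_arm:
  series:
    - [[0.8,-11.8,10],[0,0,0.524],100]
    - [[0.8,-11.8,23.7],[0,0,0.524],100]
    - [[0.8,-11.8,23.7],[0,0,0.524],100]
    - [[0.8,-11.8,23.7],[0,0,0.524],100]
    - [[0.8,-11.8,23.7],[0,0,0.524],100]
    - [[0.8,-11.8,23.7],[0,0,0.524],100]
    - [[0.8,-11.8,23.7],[0,0,0.524],100]
    - [[0.8,-11.8,23.7],[0,0,0.524],100]
    - [[0.8,-11.8,23.7],[0,0,0.524],100]
    - [[0.8,-11.8,23.7],[0,0,0.524],100]
    - [[0.8,-11.8,23.7],[0,0,0.524],100]

```text
clock: 14.2
position: [0.4224, -0.1657, 0.1521]
tool_rot: [3.141, 0.002, 2.727]
force: [-0.1, -0.2, 0.3]
grip_width: 0.0853
finger_force: 0.0
```

```bash
cat >> h.py <<'E'
def soap(k,name=None):  # soap seen by the wrist camera, in tool axes (mm, rad)
    s,p,d,W=look("wrist",name);R=Ro.from_euler("xyz",s["tool_rot"]).as_matrix()
    print("tcp",np.round(s["position"],4),np.round(s["tool_rot"],3))
    for r in bot.trace("wrist",k)[:3]:
        m=r["mask"]&(d>0);P=W[m];P=P[(P[:,2]>.024)&(P[:,2]<.036)]
        if len(P)<100: continue
        T=(P-s["position"])@R;c,wh,a,zz=rect(T)
        print(k,round(r["conf"],2),np.round(r["bbox"]),"tool: c",c,"size",wh,"turn",round(np.radians(a),3),"z",zz,"world top",np.round(P.mean(0)*1e3,1))
E
python3 -c "
from h import *
soap('green_soap','g1')"
```

```text
tcp [ 0.4224 -0.1657  0.1521] [3.141e+00 2.000e-03 2.727e+00]
green_soap 0.84 [  0.  55.  85. 162.] tool: c [  79.1 -268.9] size [84.5 55.1] turn 1.0 z 121.9 world top [ 245.8 -362.6   29.4]
green_soap 0.65 [284. 146. 345. 245.] tool: c [ 0.  -0.6] size [88.7 55. ] turn 0.0 z 122.2 world top [ 420.2 -165.3   29.7]
```

View pics/g1.png

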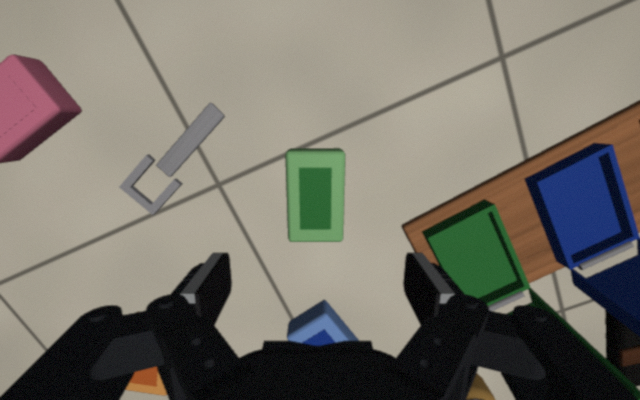

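Emit:
move_arm:
  series:
    - [[0,0,4],[0,0,0],100]
    - [[0,0,8],[0,0,0],100]
    - [[0,0,12],[0,0,0],100]
    - [[0,0,14.2],[0,0,0],100]
    - [[0,0,14.2],[0,0,0],100]
    - [[0,0,14.2],[0,0,0],40]
    - [[0,0,14.2],[0,0,0],40]
    - [[0,0,14.2],[0,0,0],40]
    - [[0,0,14.2],[0,0,0],40]
    - [[0,0,14.2],[0,0,0],40]
    - [[0,0,14.2],[0,0,0],40]
  squeeze: 60

```text
clock: 15.22
position: [0.4227, -0.1666, 0.0108]
tool_rot: [3.141, 0.003, 2.726]
force: [-2.4, 0.1, 12.1]
grip_width: 0.0537
finger_force: 61.1
```

Emit:
move_arm:
  series:
    - [[0,0,-4],[0,0,0],40]
    - [[0,0,-8],[0,0,0],40]
    - [[0,0,-10],[0,0,0],40]
    - [[-6.75,16.4,-10],[0,0,-0.525],40]
    - [[-6.75,16.4,-10],[0,0,-0.525],40]
    - [[-6.75,16.4,-10],[0,0,-0.525],40]
    - [[-6.75,16.4,-10],[0,0,-0.525],40]
    - [[-6.75,16.4,-10],[0,0,-0.525],40]
    - [[-6.75,16.4,-10],[0,0,-0.525],40]
    - [[-6.75,16.4,-10],[0,0,-0.525],40]
    - [[-6.75,16.4,-10],[0,0,-0.525],40]
    - [[-6.75,16.4,-10],[0,0,-0.525],40]
    - [[-6.75,16.4,-7],[0,0,-0.525],40]
    - [[-6.75,16.4,-6],[0,0,-0.525],40]
    - [[-6.75,16.4,-6],[0,0,-0.525],40]

```text
clock: 16.47
position: [0.5477, -0.0441, 0.0669]
tool_rot: [3.141, -0.004, -3.033]
force: [-0.6, -0.2, -2.7]
grip_width: 0.0534
finger_force: 66.8
```

```bash
python3 - <<'E'
from h import *
s,p,d,W=look("wrist","g2")
x,y=s["position"][:2];print("case",x*.99396+y*.10978,-x*.10978+y*.99396,s["position"][2],s["tool_rot"])
E
```

```text
case 0.539565345460514 -0.10392135587166373 0.06689548090808323 [ 3.14143164 -0.00396705 -3.03338379]
```

View pics/g2.png

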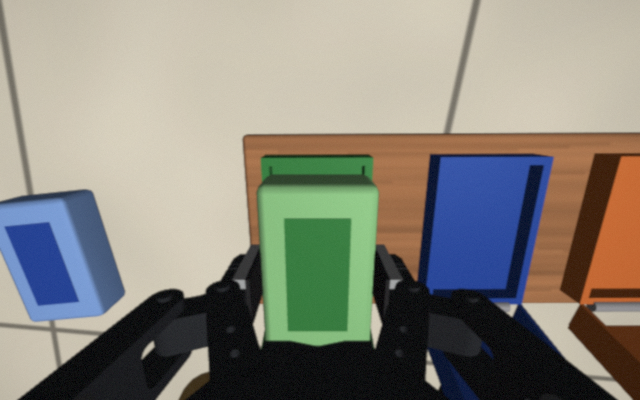

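The green bar is held square over its case: its near end is at row 180 and the case rim at row 157. I'll compare the near edges along the depth profile.

```bash
python3 - <<'E'
from h import *
s,p,d,W=look("wrist")
phi=.110;R=np.array([[np.cos(phi),np.sin(phi)],[-np.sin(phi),np.cos(phi)]]);B=W[...,:2]@R.T*1e3
for v in list(range(130,200,3))+[320,330,336,340]: print(v,p[v,318],B[v,318].round(1),(W[v,318,2]*1e3).round(1))
for n,c in (("soap",(250,318)),):
    zt=W[260,318,2];m=(abs(W[...,2]-zt)<.004)&(abs(B[...,1]+104)<40)
    q=B[m];print("soap top z",zt,"x",np.percentile(q[:,0],[.5,99.5]).round(1),"y",np.percentile(q[:,1],[.5,99.5]).round(1))
for y in (-104,6.3):
    m=(abs(W[...,2]-.030)<.003)&(abs(B[...,1]-y)<42)&(abs(B[...,0]-500)<25)
    print("rim",y,np.percentile(B[m],[1,99],axis=0).round(1).tolist(),m.sum())
E
```

```text
130 [211 204 184] [ 476.9 -101.9] -0.3
133 [119  94  76] [ 478.4 -101.9] 10.8
136 [150 103  70] [ 480.3 -101.9] 11.4
139 [160 110  75] [ 482.2 -101.9] 11.6
142 [156 108  73] [ 484.2 -101.9] 12.1
145 [154 107  73] [ 486.2 -101.9] 10.9
148 [156 108  71] [ 488.1 -101.9] 12.0
151 [161 112  75] [ 490.1 -101.9] 11.9
154 [36 48 27] [ 490.8 -102. ] 23.0
157 [ 60 126  68] [ 491.9 -102. ] 29.5
160 [ 62 131  69] [ 493.7 -102. ] 29.9
163 [ 62 130  70] [ 495.5 -102. ] 30.0
166 [ 62 129  70] [ 499.2 -102. ] 18.7
169 [ 65 132  74] [ 501.1 -102. ] 18.8
172 [ 64 131  71] [ 503.3 -102. ] 17.6
175 [46 74 46] [ 496.4 -102.1] 65.4
178 [47 65 43] [ 496.3 -102.1] 73.8
181 [50 69 46] [ 496.3 -102.1] 80.4
184 [64 89 59] [ 497.1 -102.1] 83.3
187 [107 148 100] [ 497.8 -102.1] 86.2
190 [122 171 116] [ 499.3 -102.1] 85.7
193 [135 189 128] [ 500.1 -102.1] 87.7
196 [145 199 137] [ 501.6 -102.1] 87.2
199 [143 196 134] [ 502.9 -102.1] 87.4
320 [ 58 124  65] [ 565.2 -102.2] 87.2
330 [ 70 135  74] [ 570.5 -102.2] 88.0
336 [137 190 127] [ 575.3 -102.2] 86.6
340 [137 190 128] [ 577.9 -102.3] 86.3
soap top z 0.08762614394596556 x [497.  578.2] y [-135.4  -71.8]
rim -104 [[490.8, -136.8], [504.4, -68.3]] 1202
rim 6.3 [[490.7, -27.2], [524.3, 42.0]] 1878
```

Emit:
move_arm:
  series:
    - [[-0.15,0,0],[0,0,0],40]
    - [[-0.15,0,1.5],[0,0,0],40]
    - [[-0.15,0,2.2],[0,0,0],40]
    - [[-0.15,0,2.6],[0,0,0],40]
    - [[-0.15,0,2.9],[0,0,0],40]
    - [[-0.15,0,3.2],[0,0,0],40]
    - [[-0.15,0,3.4],[0,0,0],40]
    - [[-0.15,0,3.6],[0,0,0],40]
    - [[-0.15,0,3.6],[0,0,0],40]

```text
clock: 17.32
position: [0.5509, -0.0434, 0.0326]
tool_rot: [-3.142, -0.0, -3.032]
force: [-1.1, -0.6, -2.3]
grip_width: 0.0532
finger_force: 66.9
```

Emit:
move_arm:
  series:
    - [[0.1,0,0.3],[0,0,0],40]
    - [[0.1,0,0.45],[0,0,0],40]
    - [[0.1,0,0.45],[0,0,0],40]
    - [[0.1,0,0.45],[0,0,0],75]
    - [[0.1,0,0.45],[0,0,0],85]
    - [[0.1,0,0.45],[0,0,0],85]
    - [[0.1,0,0.45],[0,0,0],85]
    - [[0.1,0,-3],[0,0,0],85]
    - [[0.1,0,-7],[0,0,0],85]
    - [[0.1,0,-11],[0,0,0],85]
    - [[0.1,0,-13],[0,0,0],85]
    - [[0.1,0,-13],[0,0,0],85]
    - [[0.1,0,-13],[0,0,0],85]

```text
clock: 18.4
position: [0.5505, -0.0435, 0.1637]
tool_rot: [-3.141, 0.002, -3.032]
force: [-0.1, 0.8, -1.7]
grip_width: 0.0728
finger_force: 0.0
```

```bash
cat >> h.py <<'E'
def incase(y,s,d,W):  # top-face height/slope of what lies in the case at row y
    phi=.110;R=np.array([[np.cos(phi),np.sin(phi)],[-np.sin(phi),np.cos(phi)]]);B=W[...,:2]@R.T*1e3
    m=(abs(W[...,2]-.046)<.008)&(abs(B[...,1]-y)<32)&(abs(B[...,0]-541)<48)
    Q=np.c_[B[m]-[541,y],np.ones(m.sum())];k=np.linalg.lstsq(Q,W[m][:,2]*1e3,rcond=None)[0]
    print("case row",y,"n",m.sum(),"z at centre",k[2].round(1),"slopes",k[:2].round(4),rect(W[m])," x",np.percentile(B[m][:,0],[1,99]).round(1),"y",np.percentile(B[m][:,1],[1,99]).round(1))
E
python3 - <<'E'
from h import *
s,p,d,W=look("wrist");incase(-103,s,d,W);print(s["position"])
for r in bot.trace("wrist","blue_soap")[:2]:
    P=W[r["mask"]&(d>0)];P=P[(P[:,2]>.024)&(P[:,2]<.036)];print(r["conf"],r["bbox"],rect(P))
E
```

```text
case row -103 n 5601 z at centre 47.7 slopes [ 0.0068 -0.0004] (array([550.6, -41.8]), array([89.5, 55.1]), 6.2, 47.8)  x [498.4 585.9] y [-128.9  -75.3]
[ 0.55054795 -0.04345847  0.16374267]
0.57 [88.4, 164.7, 177.4, 257.8] (array([ 590.8, -224.4]), array([89.2, 56.1]), 12.2, 30.0)
```

Emit:
move_arm:
  series:
    - [[-1,-3,0],[0,0,-0.103],100]
    - [[-2,-18.4,1.2],[0,0,-0.103],100]
    - [[-2,-18.4,1.2],[0,0,-0.103],100]
    - [[-2,-18.4,1.2],[0,0,-0.103],100]
    - [[-2,-18.4,1.2],[0,0,-0.103],100]
    - [[-2,-18.4,1.2],[0,0,-0.103],100]
    - [[-2,-18.4,1.2],[0,0,-0.103],100]
    - [[-2,-18.4,1.2],[0,0,-0.103],100]
    - [[-2,-18.4,1.2],[0,0,-0.103],100]

```text
clock: 19.25
position: [0.5898, -0.2227, 0.15]
tool_rot: [3.14, -0.001, -2.928]
force: [0.6, 0.3, 0.4]
grip_width: 0.0855
finger_force: 0.0
```

```bash
python3 -c "
from h import *
soap('blue_soap')"
```

```text
tcp [ 0.5898 -0.2227  0.15  ] [ 3.140e+00 -1.000e-03 -2.928e+00]
blue_soap 0.78 [282. 147. 344. 244.] tool: c [-1.  -2.6] size [89.6 55. ] turn 0.005 z 120.2 world top [ 588.5 -225.5   29.7]
blue_soap 0.17 [ 44.   3. 173. 131.] tool: c [ 109.3 -176.9] size [89.6 55.1] turn 0.82 z 120.0 world top [ 518.9 -416.6   29.8]
```

Emit:
move_arm:
  series:
    - [[-0.1,-0.3,4],[0,0,0],100]
    - [[-0.1,-0.3,8],[0,0,0],100]
    - [[-0.1,-0.3,12],[0,0,0],100]
    - [[-0.1,-0.3,14],[0,0,0],100]
    - [[-0.1,-0.3,14],[0,0,0],100]
    - [[-0.1,-0.3,14],[0,0,0],40]
    - [[-0.1,-0.3,14],[0,0,0],40]
    - [[-0.1,-0.3,14],[0,0,0],40]
    - [[-0.1,-0.3,14],[0,0,0],40]
    - [[-0.1,-0.3,14],[0,0,0],40]
    - [[-0.1,-0.3,14],[0,0,0],40]

```text
clock: 20.27
position: [0.5929, -0.2272, 0.0132]
tool_rot: [-3.14, 0.003, -2.929]
force: [-1.3, 1.3, 7.5]
grip_width: 0.0537
finger_force: 63.6
```

Emit:
move_arm:
  series:
    - [[0,0,-4],[0,0,0],40]
    - [[0,0,-8],[0,0,0],40]
    - [[0,0,-12],[0,0,0],40]
    - [[0,0,-16],[0,0,0],40]
    - [[0,1,-17],[0,0,0],40]
    - [[-0.9,29.8,-17],[0,0,0.103],40]
    - [[-0.9,29.8,-17],[0,0,0.103],40]
    - [[-0.9,29.8,-17],[0,0,0.103],40]
    - [[-0.9,29.8,-17],[0,0,0.103],40]
    - [[-0.9,29.8,-17],[0,0,0.103],40]
    - [[-0.9,29.8,-17],[0,0,0.103],40]
    - [[-0.9,29.8,-17],[0,0,0.103],40]
    - [[-0.9,29.8,-17],[0,0,0.103],40]
    - [[-0.9,29.8,-17],[0,0,0.103],40]
    - [[-0.9,29.8,-12],[0,0,0.103],40]
    - [[-0.9,29.8,-8],[0,0,0.103],40]
    - [[-0.9,29.8,-5.5],[0,0,0.103],40]
    - [[-0.9,29.8,-5.5],[0,0,0.103],40]
    - [[-0.9,29.8,-5.5],[0,0,0.103],40]
    - [[-0.9,29.8,-5.5],[0,0,0.103],40]

```text
clock: 21.93
position: [0.5388, 0.0657, 0.0679]
tool_rot: [-3.142, 0.002, -3.033]
force: [0.4, -0.6, -1.0]
grip_width: 0.0534
finger_force: 64.3
```

```bash
cat >> h.py <<'E'
def held(y):  # held soap's near face against the case's front, case frame mm
    s,p,d,W=look("wrist");x,yy,z=s["position"];print("tcp case",round(x*.99396+yy*.10978,4),round(-x*.10978+yy*.99396,4),"z",round(z,4),"yaw",round(s["tool_rot"][2],4),"grip",s["grip_width"])
    phi=.110;R=np.array([[np.cos(phi),np.sin(phi)],[-np.sin(phi),np.cos(phi)]]);B=W[...,:2]@R.T*1e3
    top=(abs(W[...,2]-(z+.0205))<.008)&(abs(B[...,1]-y)<20)&(B[...,0]<560)
    near=(W[...,2]>z-.005)&(W[...,2]<z+.014)&(abs(B[...,1]-y-1.5)<20)&(B[...,0]<520)&(B[...,0]>470)&(W[...,2]>.04)
    rim=(abs(W[...,2]-.030)<.003)&(abs(B[...,1]-y)<42)&(abs(B[...,0]-500)<25)
    print("soap top z",np.median(W[top][:,2]).round(4),"near face x",np.median(B[near][:,0]).round(1),near.sum(),"want",(np.percentile(B[rim][:,0],1)+7).round(1))
    print("near row y by top edge",np.percentile(B[near|(top&(abs(B[...,1]-y)<40)&(B[...,0]<520))][:,1],[2,98]).round(1),"rim y",np.percentile(B[rim][:,1],[1,99]).round(1))
E
python3 -c "
from h import *
held(6.3)"
```

```text
tcp case 0.5428 0.0062 z 0.0679 yaw -3.0335 grip 0.05343382730897087
soap top z 0.0846 near face x 497.1 756 want 497.7
near row y by top edge [-12.8  25.8] rim y [-26.7  41.7]
```

Emit:
move_arm:
  series:
    - [[-0.05,0,1.5],[0,0,0],40]
    - [[-0.05,0,2.2],[0,0,0],40]
    - [[-0.05,0,2.6],[0,0,0],40]
    - [[-0.05,0,2.9],[0,0,0],40]
    - [[-0.05,0,3.2],[0,0,0],40]
    - [[-0.05,0,3.4],[0,0,0],40]
    - [[-0.05,0,3.6],[0,0,0],40]
    - [[-0.05,0,3.6],[0,0,0],40]

```text
clock: 22.65
position: [0.5383, 0.0663, 0.0311]
tool_rot: [3.141, 0.001, -3.033]
force: [-10.0, -0.5, 30.6]
grip_width: 0.0535
finger_force: 67.9
```

Emit:
move_arm:
  series:
    - [[0.05,0,-0.05],[0,0,0],40]
    - [[0.05,0,-0.05],[0,0,0],75]
    - [[0.05,0,-0.05],[0,0,0],85]
    - [[0.05,0,-0.05],[0,0,0],85]
    - [[0.05,0,-0.05],[0,0,0],85]
    - [[0.05,0,-3],[0,0,0],85]
    - [[0.05,0,-7],[0,0,0],85]
    - [[0.05,0,-11],[0,0,0],85]
    - [[0.05,0,-15],[0,0,0],85]
    - [[0.05,0,-16],[0,0,0],85]
    - [[0.05,0,-16],[0,0,0],85]

```text
clock: 23.57
position: [0.5391, 0.0665, 0.193]
tool_rot: [3.141, 0.005, -3.032]
force: [0.1, 0.2, 0.1]
grip_width: 0.0726
finger_force: 0.0
```

```bash
python3 - <<'E'
from h import *
s,p,d,W=look("wrist");incase(6.8,s,d,W);incase(-103,s,d,W);print(s["position"])
p,d=bot.grab_frame("top");W=cloud("top",d)
for r in bot.trace("top","amber_soap")[:2]:
    P=W[r["mask"]&(d>0)];P=P[(P[:,2]>.024)&(P[:,2]<.036)];print(r["conf"],np.round(r["bbox"]),rect(P))
E
```

```text
case row 6.8 n 4657 z at centre 47.7 slopes [ 0.0076 -0.0012] (array([536.6,  67.9]), array([89.1, 55.1]), 6.2, 47.8)  x [496.5 584.3] y [-18.1  35.3]
case row -103 n 4748 z at centre 47.7 slopes [ 0.0069 -0.0288] (array([549.9, -41.1]), array([88.6, 54.5]), 6.1, 47.8)  x [498.1 585.3] y [-127.6  -74.4]
[0.53907398 0.06653206 0.19300311]
0.58 [409. 186. 439. 220.] (array([ 517.9, -422.6]), array([90.5, 54.8]), -35.2, 29.9)
```

Emit:
move_arm:
  series:
    - [[2,-3,0],[0,0,0.1],100]
    - [[7.3,-48,0],[0,0,0.718],100]
    - [[7.3,-48,0],[0,0,0.718],100]
    - [[7.3,-48,0],[0,0,0.718],100]
    - [[7.3,-48,0],[0,0,0.718],100]
    - [[7.3,-48,0],[0,0,0.718],100]
    - [[7.3,-48,0],[0,0,0.718],100]
    - [[7.3,-48,0],[0,0,0.718],100]
    - [[7.3,-48,0],[0,0,0.718],100]
    - [[7.3,-48,0],[0,0,0.718],100]
    - [[7.3,-48,0],[0,0,0.718],100]
    - [[7.3,-48,0],[0,0,0.718],100]
    - [[7.3,-48,0],[0,0,0.718],100]
    - [[7.3,-48,0],[0,0,0.718],100]
    - [[7.3,-48,0],[0,0,0.718],100]
    - [[7.3,-48,4.3],[0,0,0.718],100]
    - [[7.3,-48,4.3],[0,0,0.718],100]
    - [[7.3,-48,4.3],[0,0,0.718],100]

```text
clock: 25.22
position: [0.5169, -0.4167, 0.1452]
tool_rot: [3.141, -0.004, 2.534]
force: [-0.1, 0.5, 1.5]
grip_width: 0.0855
finger_force: 0.0
```

```bash
python3 -c "
from h import *
soap('amber_soap')"
```

```text
tcp [ 0.5169 -0.4167  0.1452] [ 3.141 -0.004  2.534]
amber_soap 0.87 [286. 154. 345. 251.] tool: c [-5.  -0.2] size [89.2 55.1] turn 0.002 z 115.3 world top [ 518.2 -418.    29.8]
```

Emit:
move_arm:
  series:
    - [[-0.3,0,0],[0,0,0],100]
    - [[-0.3,0,2],[0,0,0],100]
    - [[-0.3,0,2],[0,0,0],100]
    - [[-0.3,0,2],[0,0,0],100]

```text
clock: 25.65
position: [0.5198, -0.4204, 0.1272]
tool_rot: [3.142, -0.0, 2.533]
force: [-0.8, -0.3, 1.1]
grip_width: 0.0858
finger_force: 0.0
```

```bash
python3 -c "
from h import *
soap('amber_soap')"
```

```text
tcp [ 0.5198 -0.4204  0.1272] [ 3.142 -0.     2.533]
amber_soap 0.86 [286. 151. 350. 252.] tool: c [0.4 1.1] size [88.5 55. ] turn 0.003 z 97.3 world top [ 517.9 -417.7   29.7]
```

Centred; pick it.

Emit:
move_arm:
  series:
    - [[0.05,0,4],[0,0,0],100]
    - [[0.05,0,8],[0,0,0],100]
    - [[0.05,0,11],[0,0,0],100]
    - [[0.05,0,11.7],[0,0,0],100]
    - [[0.05,0,11.7],[0,0,0],100]
    - [[0.05,0,11.7],[0,0,0],40]
    - [[0.05,0,11.7],[0,0,0],40]
    - [[0.05,0,11.7],[0,0,0],40]
    - [[0.05,0,11.7],[0,0,0],40]
    - [[0.05,0,11.7],[0,0,0],40]
    - [[0.05,0,11.7],[0,0,0],40]

```text
clock: 26.67
position: [0.5205, -0.4211, 0.0124]
tool_rot: [3.142, 0.003, 2.533]
force: [-1.6, 1.6, 11.1]
grip_width: 0.0536
finger_force: 62.6
```

Emit:
move_arm:
  series:
    - [[0,0,-4],[0,0,0],40]
    - [[0,0,-8],[0,0,0],40]
    - [[0,0,-12],[0,0,0],40]
    - [[0,0,-16],[0,0,0],40]
    - [[0.7,1,-17.5],[0,0,0],40]
    - [[33.6,49.3,-17.5],[0,0,-0.718],40]
    - [[33.6,49.3,-17.5],[0,0,-0.718],40]
    - [[33.6,49.3,-17.5],[0,0,-0.718],40]
    - [[33.6,49.3,-17.5],[0,0,-0.718],40]
    - [[33.6,49.3,-17.5],[0,0,-0.718],40]
    - [[33.6,49.3,-17.5],[0,0,-0.718],40]
    - [[33.6,49.3,-17.5],[0,0,-0.718],40]
    - [[33.6,49.3,-17.5],[0,0,-0.718],40]
    - [[33.6,49.3,-17.5],[0,0,-0.718],40]
    - [[33.6,49.3,-17.5],[0,0,-0.718],40]
    - [[33.6,49.3,-17.5],[0,0,-0.718],40]
    - [[33.6,49.3,-17.5],[0,0,-0.718],40]
    - [[33.6,49.3,-17.5],[0,0,-0.718],40]
    - [[33.6,49.3,-17.5],[0,0,-0.718],40]
    - [[33.6,49.3,-17.5],[0,0,-0.718],40]

```text
clock: 28.33
position: [0.525, 0.1852, 0.186]
tool_rot: [3.138, 0.002, -3.024]
force: [-1.3, 1.7, -2.5]
grip_width: 0.0534
finger_force: 65.2
```

Emit:
move_arm:
  series:
    - [[0,0,0],[0,0,0],40]
    - [[0,0,4],[0,0,0],40]
    - [[0,0,8],[0,0,0],40]
    - [[0,0,11.7],[0,0,0],40]
    - [[0,0,11.7],[0,0,0],40]
    - [[0,0,11.7],[0,0,0],40]
    - [[0,0,11.7],[0,0,0],40]

```text
clock: 28.92
position: [0.527, 0.176, 0.0701]
tool_rot: [3.141, 0.002, -3.033]
force: [0.4, 0.8, -0.5]
grip_width: 0.0531
finger_force: 65.2
```

```bash
python3 -c "
from h import *
held(116.3)"
```

```text
tcp case 0.5431 0.1171 z 0.0701 yaw -3.0335 grip 0.05313878657238245
soap top z 0.0876 near face x 498.6 702 want 497.3
near row y by top edge [ 97.2 135.7] rim y [ 83.3 151.8]
```

Emit:
move_arm:
  series:
    - [[0.12,-0.07,1.5],[0,0,0],40]
    - [[0.12,-0.07,2.4],[0,0,0],40]
    - [[0.12,-0.07,2.8],[0,0,0],40]
    - [[0.12,-0.07,3.1],[0,0,0],40]
    - [[0.12,-0.07,3.4],[0,0,0],40]
    - [[0.12,-0.07,3.6],[0,0,0],40]
    - [[0.12,-0.07,3.8],[0,0,0],40]
    - [[0.12,-0.07,3.8],[0,0,0],40]

```text
clock: 29.63
position: [0.5248, 0.1755, 0.0304]
tool_rot: [3.141, 0.0, -3.033]
force: [-3.6, -1.3, 11.2]
grip_width: 0.0536
finger_force: 66.6
```

Emit:
move_arm:
  series:
    - [[0,0,0],[0,0,0],75]
    - [[0,0,0],[0,0,0],85]
    - [[0,0,0],[0,0,0],85]
    - [[0,0,0],[0,0,0],85]
    - [[0,0,-4],[0,0,0],85]
    - [[0,0,-8],[0,0,0],85]
    - [[0,0,-12],[0,0,0],85]
    - [[0,0,-16],[0,0,0],85]
    - [[0,0,-17],[0,0,0],85]
    - [[0,0,-17],[0,0,0],85]
    - [[0,0,-17],[0,0,0],85]

```text
clock: 30.55
position: [0.5247, 0.1756, 0.2001]
tool_rot: [3.141, 0.001, -3.032]
force: [0.6, 0.2, -1.0]
grip_width: 0.0723
finger_force: 0.0
```

```bash
python3 - <<'E'
from h import *
s,p,d,W=look("wrist","w3")
for y in(118,7,-103):incase(y,s,d,W)
x,y,z=s["position"];print(x*.99396+y*.10978,-x*.10978+y*.99396,z)
E
```

```text
case row 118 n 4388 z at centre 47.7 slopes [ 0.0039 -0.001 ] (array([524.5, 177.3]), array([88.7, 55.1]), 6.1, 47.8)  x [496.7 584.1] y [ 91.8 145.3]
case row 7 n 4517 z at centre 47.7 slopes [ 0.0041 -0.0296] (array([536.2,  68.6]), array([88.5, 54.6]), 6.4, 47.9)  x [496.6 583.9] y [-17.   36.2]
case row -103 n 4787 z at centre 47.6 slopes [ 0.0039 -0.0493] (array([550.3, -41. ]), array([89.5, 56.3]), 6.1, 47.9)  x [498.2 586.2] y [-127.4  -73.9]
0.5407890906671692 0.11695868701776181 0.20005898552671952
```

View pics/w3.png

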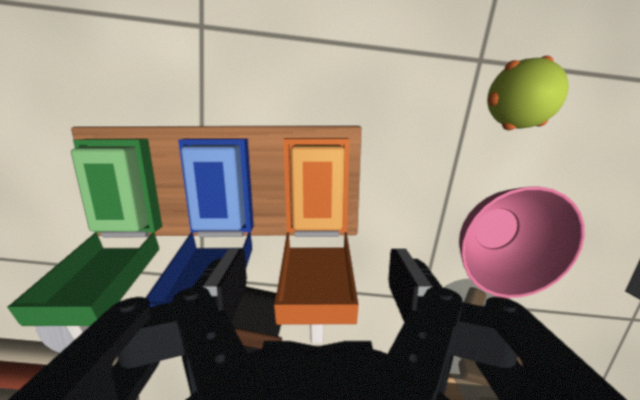

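All three bars (110,190), (213,190) and (317,190) lie flat in their cases, with their tops at 47.7 mm against the expected 48. Next I close the lids, starting with amber.

Emit:
move_arm:
  series:
    - [[-4,0,0],[0,0,0],50]
    - [[-8,0,0],[0,0,0],50]
    - [[-12.8,0,0],[0,0,0],50]
    - [[-12.8,0,0],[0,0,0],50]
    - [[-12.8,0,4],[0,0,0],50]
    - [[-12.8,0,8],[0,0,0],50]
    - [[-12.8,0,12],[0,0,0],50]
    - [[-12.8,0,12],[0,0,0],50]
    - [[-12.8,0,12],[0,0,0],50]
    - [[-12.8,0,12],[0,0,0],0]
    - [[-12.8,0,12],[0,0,0],0]
    - [[-12.8,0,12],[0,0,0],0]
    - [[-12.8,0,12],[0,0,0],0]
    - [[-12.8,0,12],[0,0,0],0]
  squeeze: 25

```text
clock: 31.77
position: [0.6535, 0.1892, 0.0819]
tool_rot: [3.141, 0.004, -3.033]
force: [3.7, -2.7, 6.3]
grip_width: 0.0112
finger_force: 29.6
```

Gripped on the tab. Reverse arc, release, then press down with shut fingers.

Emit:
move_arm:
  series:
    - [[1.11,0,-0.99],[0,0,0],0]
    - [[2.35,0,-1.82],[0,0,0],0]
    - [[3.7,0,-2.46],[0,0,0],0]
    - [[5.12,0,-2.9],[0,0,0],0]
    - [[6.59,0,-3.14],[0,0,0],0]
    - [[8.08,0,-3.16],[0,0,0],0]
    - [[9.56,0,-2.97],[0,0,0],0]
    - [[10.99,0,-2.58],[0,0,0],0]
    - [[12.36,0,-1.98],[0,0,0],0]
    - [[13.62,0,-1.2],[0,0,0],0]
    - [[14.77,0,-0.24],[0,0,0],0]
    - [[15.48,0,0.52],[0,0,0],0]
    - [[16.06,0,1.27],[0,0,0],0]
    - [[16.4,0,1.8],[0,0,0],0]
    - [[16.4,0,1.8],[0,0,0],0]

```text
clock: 33.02
position: [0.4895, 0.1708, 0.0628]
tool_rot: [-3.141, 0.002, -3.033]
force: [1.9, -7.1, 3.9]
grip_width: 0.0113
finger_force: 26.5
```

Emit:
move_arm:
  series:
    - [[0,0,0],[0,0,0],40]
    - [[0,0,0],[0,0,0],40]
    - [[0,0,0],[0,0,0],40]
    - [[0,0,-3],[0,0,0],40]
    - [[0.2,0,-5.5],[0,0,0],0]
    - [[0.2,0,-5.5],[0,0,0],0]
    - [[0.2,0,-5.5],[0,0,0],0]
    - [[0.2,0,-5.5],[0,0,0],0]
    - [[0.2,0,-4],[0,0,0],0]
    - [[0.2,0,-3],[0,0,0],0]
    - [[0.2,0,-2.6],[0,0,0],0]
    - [[0.2,0,-2.3],[0,0,0],0]
    - [[0.2,0,-2.3],[0,0,0],0]

```text
clock: 34.1
position: [0.4859, 0.1712, 0.0867]
tool_rot: [3.141, -0.002, -3.033]
force: [-26.3, -6.6, 82.1]
grip_width: -0.0002
finger_force: 40.8
```

Emit:
move_arm:
  series:
    - [[0.2,0,-4],[0,0,0],0]
    - [[0.2,0,-8],[0,0,0],50]
    - [[0,0,-10],[0,0,0],50]
    - [[-16.8,-11,-10],[0,0,0],50]
    - [[-16.8,-11,-10],[0,0,0],50]
    - [[-16.8,-11,-10],[0,0,0],50]
    - [[-16.8,-11,-10],[0,0,0],50]
    - [[-16.8,-11,-10],[0,0,0],50]
    - [[-16.8,-11,-10],[0,0,0],50]
    - [[-16.8,-11,-10],[0,0,0],50]
    - [[-16.8,-11,-6],[0,0,0],50]
    - [[-16.8,-11,-2],[0,0,0],50]
    - [[-16.8,-11,0],[0,0,0],50]
    - [[-16.8,-11,0],[0,0,0],50]
    - [[-16.8,-11,0],[0,0,0],50]
    - [[-16.8,-11,0],[0,0,0],0]
    - [[-16.8,-11,0],[0,0,0],0]
    - [[-16.8,-11,0],[0,0,0],0]
    - [[-16.8,-11,0],[0,0,0],0]
    - [[-16.8,-11,0],[0,0,0],0]

```text
clock: 35.77
position: [0.6671, 0.0801, 0.0863]
tool_rot: [-3.141, 0.003, -3.033]
force: [4.5, -3.0, 6.9]
grip_width: 0.0114
finger_force: 29.2
```

Emit:
move_arm:
  series:
    - [[1.11,0,-0.99],[0,0,0],0]
    - [[2.35,0,-1.82],[0,0,0],0]
    - [[3.7,0,-2.46],[0,0,0],0]
    - [[5.12,0,-2.9],[0,0,0],0]
    - [[6.59,0,-3.14],[0,0,0],0]
    - [[8.08,0,-3.16],[0,0,0],0]
    - [[9.56,0,-2.97],[0,0,0],0]
    - [[10.99,0,-2.58],[0,0,0],0]
    - [[12.36,0,-1.98],[0,0,0],0]
    - [[13.62,0,-1.2],[0,0,0],0]
    - [[14.77,0,-0.24],[0,0,0],0]
    - [[15.48,0,0.52],[0,0,0],0]
    - [[16.06,0,1.27],[0,0,0],0]
    - [[16.4,0,1.8],[0,0,0],0]
    - [[16.4,0,1.8],[0,0,0],0]

```text
clock: 37.02
position: [0.5022, 0.0615, 0.0665]
tool_rot: [-3.141, -0.0, -3.033]
force: [-1.0, -6.7, 0.6]
grip_width: 0.0117
finger_force: 26.7
```

Emit:
move_arm:
  series:
    - [[0,0,0],[0,0,0],40]
    - [[0,0,0],[0,0,0],40]
    - [[0,0,0],[0,0,0],40]
    - [[0,0,-3],[0,0,0],40]
    - [[0.3,0,-5.2],[0,0,0],0]
    - [[0.3,0,-5.2],[0,0,0],0]
    - [[0.3,0,-5.2],[0,0,0],0]
    - [[0.3,0,-5.2],[0,0,0],0]
    - [[0.3,0,-4],[0,0,0],0]
    - [[0.3,0,-3],[0,0,0],0]
    - [[0.3,0,-2.4],[0,0,0],0]
    - [[0.3,0,-2],[0,0,0],0]
    - [[0.3,0,-2],[0,0,0],0]

```text
clock: 38.1
position: [0.499, 0.062, 0.0873]
tool_rot: [3.141, -0.002, -3.033]
force: [-16.3, -0.8, 46.2]
grip_width: -0.0001
finger_force: 22.9
```

Emit:
move_arm:
  series:
    - [[0.2,0,-4],[0,0,0],0]
    - [[0.2,0,-8],[0,0,0],50]
    - [[0,0,-10],[0,0,0],50]
    - [[-16.5,-11.1,-10],[0,0,0],50]
    - [[-16.5,-11.1,-10],[0,0,0],50]
    - [[-16.5,-11.1,-10],[0,0,0],50]
    - [[-16.5,-11.1,-10],[0,0,0],50]
    - [[-16.5,-11.1,-10],[0,0,0],50]
    - [[-16.5,-11.1,-10],[0,0,0],50]
    - [[-16.5,-11.1,-10],[0,0,0],50]
    - [[-16.5,-11.1,-6],[0,0,0],50]
    - [[-16.5,-11.1,-2],[0,0,0],50]
    - [[-16.5,-11.1,0.2],[0,0,0],50]
    - [[-16.5,-11.1,0.2],[0,0,0],50]
    - [[-16.5,-11.1,0.2],[0,0,0],50]
    - [[-16.5,-11.1,0.2],[0,0,0],0]
    - [[-16.5,-11.1,0.2],[0,0,0],0]
    - [[-16.5,-11.1,0.2],[0,0,0],0]
    - [[-16.5,-11.1,0.2],[0,0,0],0]
    - [[-16.5,-11.1,0.2],[0,0,0],0]

```text
clock: 39.77
position: [0.6772, -0.0297, 0.0864]
tool_rot: [3.141, 0.003, -3.032]
force: [3.3, 3.1, 6.6]
grip_width: 0.0116
finger_force: 30.2
```

Emit:
move_arm:
  series:
    - [[1.11,0,-0.99],[0,0,0],0]
    - [[2.35,0,-1.82],[0,0,0],0]
    - [[3.7,0,-2.46],[0,0,0],0]
    - [[5.12,0,-2.9],[0,0,0],0]
    - [[6.59,0,-3.14],[0,0,0],0]
    - [[8.08,0,-3.16],[0,0,0],0]
    - [[9.56,0,-2.97],[0,0,0],0]
    - [[10.99,0,-2.58],[0,0,0],0]
    - [[12.36,0,-1.98],[0,0,0],0]
    - [[13.62,0,-1.2],[0,0,0],0]
    - [[14.77,0,-0.24],[0,0,0],0]
    - [[15.48,0,0.52],[0,0,0],0]
    - [[16.06,0,1.27],[0,0,0],0]
    - [[16.4,0,1.8],[0,0,0],0]
    - [[16.4,0,1.8],[0,0,0],0]

```text
clock: 41.02
position: [0.5122, -0.0482, 0.0661]
tool_rot: [3.142, -0.001, -3.032]
force: [-2.7, 0.8, 1.5]
grip_width: 0.0115
finger_force: 26.5
```

Emit:
move_arm:
  series:
    - [[0,0,0],[0,0,0],40]
    - [[0,0,0],[0,0,0],40]
    - [[0,0,0],[0,0,0],40]
    - [[0,0,-3],[0,0,0],40]
    - [[0.2,0,-5.2],[0,0,0],0]
    - [[0.2,0,-5.2],[0,0,0],0]
    - [[0.2,0,-5.2],[0,0,0],0]
    - [[0.2,0,-5.2],[0,0,0],0]
    - [[0.2,0,-4],[0,0,0],0]
    - [[0.2,0,-3],[0,0,0],0]
    - [[0.2,0,-2.4],[0,0,0],0]
    - [[0.2,0,-2],[0,0,0],0]
    - [[0.2,0,-2],[0,0,0],0]

```text
clock: 42.1
position: [0.5101, -0.0484, 0.0873]
tool_rot: [3.141, -0.002, -3.033]
force: [-15.0, 2.4, 43.0]
grip_width: -0.0
finger_force: 21.4
```

Emit:
move_arm:
  series:
    - [[0,0,-4],[0,0,0],0]
    - [[0,0,-8],[0,0,0],0]
    - [[2,11,-20],[0,0,0],100]
    - [[2,11,-20],[0,0,0],100]
    - [[2,11,-20],[0,0,0],100]
    - [[2,11,-20],[0,0,0],100]
    - [[2,11,-20],[0,0,0],100]
    - [[2,11,-20],[0,0,0],100]
    - [[2,11,-20],[0,0,0],100]

```text
clock: 42.85
position: [0.4788, 0.0584, 0.286]
tool_rot: [-3.141, -0.001, -3.032]
force: [0.7, -0.1, -0.1]
grip_width: 0.0833
finger_force: 0.0
```

```bash
python3 - <<'E'
from h import *
s,p,d,W=look("wrist","w4")
phi=.110;R=np.array([[np.cos(phi),np.sin(phi)],[-np.sin(phi),np.cos(phi)]]);B=W[...,:2]@R.T*1e3
for n,y in (("green",-102.5),("blue",7.5),("amber",117.5)):
    m=(abs(W[...,2]-.056)<.012)&(abs(B[...,1]-y)<28)&(abs(B[...,0]-541)<45)
    k=np.polyfit(B[m][:,0]-541,W[m][:,2]*1e3,1);r=abs(np.polyval(k,B[m][:,0]-541)-W[m][:,2]*1e3)<2
    k=np.polyfit(B[m][r][:,0]-541,W[m][r][:,2]*1e3,1);print(n,m.sum(),"z",k[1].round(1),"lid slope",-k[0].round(4))
E
```

```text
green 2321 z 54.0 lid slope 0.0015
blue 2391 z 53.9 lid slope 0.0006
amber 2328 z 53.9 lid slope 0.0018
```

View pics/w4.png

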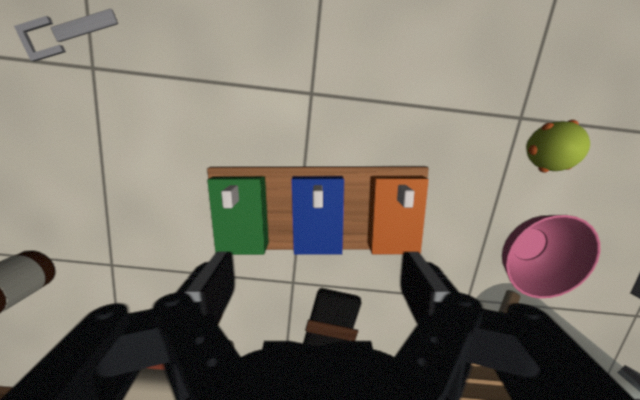

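All three lids, at (237,215), (318,215) and (398,215), are flat and shut with slopes under 0.002. No soap is left outside and the bystanders are in place.

```bash
python3 -c "
from workcell import bot
print(bot.job_done())"
```

```text
the job is handed in; nothing more can be done
None
```

The amber, green and blue soaps are each seated in the case of their own colour, all three lids measured fully shut, and the job is handed in at about 43 s (no verdict came back).

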